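# Find the loose clamp bolt and hold its cap open

## Robot

A 6-joint arm with a two-finger parallel gripper is mounted at the origin on the work surface. World frame = base frame: x ahead of the robot, y to its left, z up, the work surface at z = 0. Lengths are in m, angles in rad, forces in N, time in s.
With the tool pointing down it reaches from about 0.225 to 0.875 m from the base axis. Payload 3.4 kg.
Tool frame: the origin (TCP) lies at the very end of the fingers, on their centre line; the grasp point (between the pads) lies behind it (manip.grasp_offset is the z of the grasp point in the tool frame, in m); z points along the fingers, y is the line along which they close (so a half turn about z gives the same grasp; the last joint's range is limited). The gripper opens to 85 mm and grips with 20 to 120 N. Pads are 22 mm wide; open, the fingers measure 114 mm over their backs; the gripper's body (76 mm by 85 mm) begins 54 mm behind the grasp point. The pads swing forward as they close: fully open they stand 13 mm farther back than shut.
Start: joints at [-1.419, 0.276, 1.505, -0, 1.361, -0.121], TCP at [0.155, -0.554, 0.231] pointing down, gripper open.
Joint ranges: [-2.89, 2.89], [-0.75, 2.08], [0.22, 2.7], [-1.18, 4.32], [0.11, 2.71], [-2.7, 2.7]. Speed limits (rad/s): [2.57, 2.57, 3.14, 3.14, 3.14, 3.14].

## Interface

Orientations are given as a unit quaternion [w, x, y, z].
In Python, from rig import manip gives the robot as it stands.
- The arm moves only by the shell command python3 -m pendant 'ROWS' [FORCE]. ROWS is JSON, a list of rows, each an object of numbers: "dx", "dy", "dz": the shift along the tool's x, y, z in m; "rx", "ry", "rz": the turn, a rotation vector about the tool's x, y, z in degrees; "hand": the finger opening in m, from 0 to 0.0854. In form: [{"dx": .., "dy": .., "dz": .., "rx": .., "ry": .., "rz": .., "hand": ..}, ...]. A call has 1 to 12 rows; each row shifts and turns the commanded pose from where the row before left it, along the tool's axes as they then stand; what a row does not reach is not made up. A row lasts 1/12 s, in which the tool goes at most 41.7 mm and 7.16 degrees, less where a joint would pass 70% of its speed; a pose out of reach is approached as far as the arm can. A call is refused whole if a number of a shift passes 0.0417 or a number of a turn 7.16, either way. A call with a gripper value outside its range is refused whole. The fingers move at their own pace and stop on an object; FORCE is the grip in N (left out, the last holds). Time passes only in rows, so rows that do not move let the fingers close. It gives the time, the measured TCP pose, the force, the opening and the grip force at its end, in the units of the state.
- manip.get_state(): the state, without advancing time (a new reading comes with each control period).
- manip.get_image(name): name is "scene" or "top"; returns a dict with "frame" (420x560x3 uint8, red, green, blue), "fx", "fy", "cx", "cy" (pixels), "position" and "attitude" of the camera in the world. Camera axes: x right, y up, looking along -z (the intrinsics and any distortion apply to the point x, -y, -z); pixel columns grow to the right and rows downward; lengths in m; the calibration is good to about 2 mm. A picture is of the moment at which its call begins. There is no depth.
- manip.sign_off(): hands the job in; it is judged then, once.
The state is a dict: "clock": time; "qpos": joint angles; "qd": joint speeds; "effort": joint torques, N m; "position": TCP position; "ee_rot": TCP orientation; "contact_force": force on the tool from outside, world axes, zero at the start; "moment": the same for the moment, N m; "width": finger opening in m; "gripper_force": force on a finger pad.
Only numpy, scipy, OpenCV 4.12 (cv2) and the standard library are available. Lean on these libraries where they do the work, as an engineer would, in place of code of your own. Each camera call takes 0.05 s, during which the arm holds its last target. There are 200 camera calls.

## Task

One of the three bolts on the clamp blocks standing on the glued panel has worked loose: tap the bolts from above with the caps still shut until you find the one that sinks, and push that one right down. Then lift the hinged cap on that same block at least 45 degrees open and finish while the gripper is still holding it up, so that the nut under it can be reached (let go and it falls shut). Leave the caps of the tight bolts shut and the things lying around where they are.

Things in the scene. Friction and masses are not known exactly. Their poses are not given: they have to be found in the camera images.
- bolt_a_top (a point): centre of the top face of the left (+y) block's steel hex bolt head (26 mm across corners, 12 mm thick, on a 10 mm round shank; head top 22 mm above the block's top face, 72 mm above the panel). It stands on the block's robot side, 45 mm (along the block's x) from the cap's lug. Press or tap straight down
- bolt_a (a joint): how far the left (+y) bolt has sunk (m): 0 at the start, 0.008 fully sunk. A tight bolt stands firm (under 0.002); the loose one slides down 8 mm under about 3 N and stays down. Which of the three is loose changes from start to start and cannot be seen
- cap_a (a joint): opening angle of the left (+y) block's cap (rad): 0 shut, stop at 1.3. The near (robot side) edge swings up about a hinge along the far edge; a weak spring (with the weight about 1 to 3 N at the lug) and its weight always shut it when let go
- lid_a: the left (+y) block's cap: dark steel plate 60 x 62 x 6 mm, lying shut on the rear of the block, with an upright lug. Origin in the middle of the hinge axis (plate mid-thickness, 53 mm above the block's foot); y along the hinge axis, x points away from the lug, z normal to the plate. Shut, its axes are the block's
- lug_a (a point): centre of the left (+y) cap's lug: a disc 20 mm in diameter, 16 mm thick along the hinge axis, on a 12 mm square stem, at (-40, 0, +31) mm in the lid's frame. Pinched from above on its two flat faces (fingers closing along the hinge axis) it can pivot between the fingers; fingertips should not reach more than 17 mm below its centre
- bolt_b_top (a point): centre of the top face of the middle block's steel hex bolt head (26 mm across corners, 12 mm thick, on a 10 mm round shank; head top 22 mm above the block's top face, 72 mm above the panel). It stands on the block's robot side, 45 mm (along the block's x) from the cap's lug. Press or tap straight down
- bolt_b (a joint): how far the middle bolt has sunk (m): 0 at the start, 0.008 fully sunk. A tight bolt stands firm (under 0.002); the loose one slides down 8 mm under about 3 N and stays down. Which of the three is loose changes from start to start and cannot be seen
- cap_b (a joint): opening angle of the middle block's cap (rad): 0 shut, stop at 1.3. The near (robot side) edge swings up about a hinge along the far edge; a weak spring (with the weight about 1 to 3 N at the lug) and its weight always shut it when let go
- lid_b: the middle block's cap: dark steel plate 60 x 62 x 6 mm, lying shut on the rear of the block, with an upright lug. Origin in the middle of the hinge axis (plate mid-thickness, 53 mm above the block's foot); y along the hinge axis, x points away from the lug, z normal to the plate. Shut, its axes are the block's
- lug_b (a point): centre of the middle cap's lug: a disc 20 mm in diameter, 16 mm thick along the hinge axis, on a 12 mm square stem, at (-40, 0, +31) mm in the lid's frame. Pinched from above on its two flat faces (fingers closing along the hinge axis) it can pivot between the fingers; fingertips should not reach more than 17 mm below its centre
- bolt_c_top (a point): centre of the top face of the right (-y) block's steel hex bolt head (26 mm across corners, 12 mm thick, on a 10 mm round shank; head top 22 mm above the block's top face, 72 mm above the panel). It stands on the block's robot side, 45 mm (along the block's x) from the cap's lug. Press or tap straight down
- bolt_c (a joint): how far the right (-y) bolt has sunk (m): 0 at the start, 0.008 fully sunk. A tight bolt stands firm (under 0.002); the loose one slides down 8 mm under about 3 N and stays down. Which of the three is loose changes from start to start and cannot be seen
- cap_c (a joint): opening angle of the right (-y) block's cap (rad): 0 shut, stop at 1.3. The near (robot side) edge swings up about a hinge along the far edge; a weak spring (with the weight about 1 to 3 N at the lug) and its weight always shut it when let go
- lid_c: the right (-y) block's cap: dark steel plate 60 x 62 x 6 mm, lying shut on the rear of the block, with an upright lug. Origin in the middle of the hinge axis (plate mid-thickness, 53 mm above the block's foot); y along the hinge axis, x points away from the lug, z normal to the plate. Shut, its axes are the block's
- lug_c (a point): centre of the right (-y) cap's lug: a disc 20 mm in diameter, 16 mm thick along the hinge axis, on a 12 mm square stem, at (-40, 0, +31) mm in the lid's frame. Pinched from above on its two flat faces (fingers closing along the hinge axis) it can pivot between the fingers; fingertips should not reach more than 17 mm below its centre
- panel: the glued-up panel the three blocks stand on: fixed, 340 x 620 x 16 mm, plywood with collage strips; origin under its centre, x and y along its 340 and 620 mm sides. Each clamp block on it is fixed, aluminium, 110 (x) x 70 x 50 mm high; from its hinge axis the block reaches 107 mm towards the robot and 3 mm beyond, the lug lies 40 mm and the bolt axis 85 mm towards the robot
- offcut_l: bystander, loose: pale wood offcut 45 x 22 x 16 mm between the left and middle block; origin at its underside's centre
- offcut_r: bystander, loose: darker wood offcut 45 x 22 x 16 mm between the middle and right block; origin at its underside's centre
- tape: bystander, loose: roll of tape lying flat, 60 mm across, 20 mm high, on the far part of the panel; origin at its underside's centre
- hammer: bystander, loose: hammer lying on the table to the right of the panel; its origin lies on its underside
- glue: bystander, loose: white glue bottle with red cap, 52 mm across, 150 mm high, left of the panel; origin at its underside's centre
- mug: bystander, loose: white mug, 76 mm across, 85 mm high, left of the panel; origin at its underside's centre
- tin: bystander, loose: tin can, 68 mm across, 90 mm high, right of the panel; origin at its underside's centre

How it is judged:
By the outcome, as a careful person would: the job done as asked, in the order asked, and still so for the second after the job is handed in, while the arm keeps its last pose, push and grip.
It also fails if it takes over 48 s, if anything falls off the work surface, if the arm or the gripper's body presses on something with over 40 N, if the wrist force passes 120 N, or if a joint passes its speed limit or range.

## Working session

There is one attempt and no reset: what is moved stays moved. The work goes in short steps, Python scripts to look and compute and a shell command to move; the robot and the scene stay as the last step left them, time stands still between calls to the robot, and variables do not carry over. Pictures are saved under pics/ and viewed, at most 10 in all, crops included, and the job is handed in when it is done.

```bash
ls; mkdir -p pics; python3 - <<'E'
from rig import manip
import cv2
for n in("scene","top"):
    d=manip.get_image(n); cv2.imwrite(f"pics/{n}0.png",d["frame"][:,:,::-1]); print({k:v for k,v in d.items() if k!="frame"})
s=manip.get_state(); print(s, manip.grasp_offset)
E
```

```text
pics
{'fx': 436.03019365059436, 'fy': 436.03019365059436, 'cx': 273.3553164651704, 'cy': 213.58164715902248, 'position': array([ 1.34320017, -0.0922513 ,  1.1716951 ]), 'attitude': array([0.7104735 , 0.24087609, 0.2076668 , 0.62775841])}
{'fx': 451.8225907292045, 'fy': 451.8225907292045, 'cx': 280.45176985693774, 'cy': 210.45459167798427, 'position': array([0.40232553, 0.03180992, 1.25119272]), 'attitude': array([-0.6974146 , -0.03508083,  0.03891836,  0.71475001])}
{'clock': 0.1, 'qpos': array([-1.41896326e+00,  2.76569794e-01,  1.50599529e+00, -2.87673877e-07,
        1.36073629e+00, -1.20987627e-01]), 'qd': array([-0.00019147, -0.00280058, -0.00358049,  0.00047832,  0.0023883 ,
        0.0009596 ]), 'effort': array([ 2.52086938e-03, -4.17699623e+01, -2.46405333e+01, -1.72854775e-04,
        5.84670313e-03,  2.77819964e-06]), 'position': array([ 0.15486243, -0.55326089,  0.23050902]), 'ee_rot': array([-8.54252332e-04,  9.90710161e-01,  1.35987672e-01, -1.33166057e-05]), 'contact_force': array([1.00306029, 1.08770257, 0.79337518]), 'moment': array([ 0.02974425, -0.08406514,  0.03636566]), 'gripper_force': 0.0, 'width': 0.0855800715303628} -0.0187
```

View pics/top0.png

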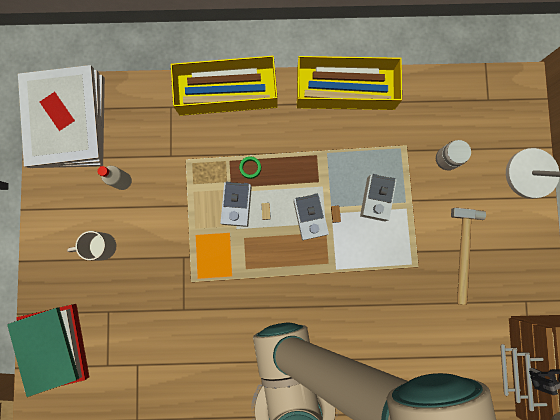

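View pics/scene0.png

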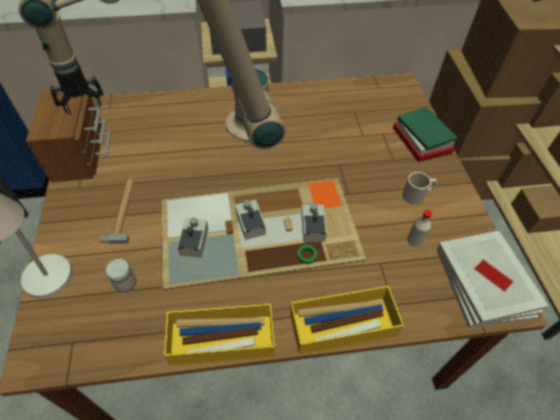

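The top view shows three blocks at about px (236,203), (310,215) and (379,197), with the bolts on their near ends. The scene view shows the same blocks from the far side. I'll crop both to get finer detail.

```bash
python3 - <<'E'
import cv2
a=cv2.imread("pics/top0.png")[170:250,210:410]
b=cv2.imread("pics/scene0.png")[185:265,165:345]
cv2.imwrite("pics/top0c.png",cv2.resize(a,(800,320),interpolation=cv2.INTER_CUBIC))
cv2.imwrite("pics/sc0c.png",cv2.resize(b,(720,320),interpolation=cv2.INTER_CUBIC))
E
```

```text
(no output)
```

View pics/top0c.png

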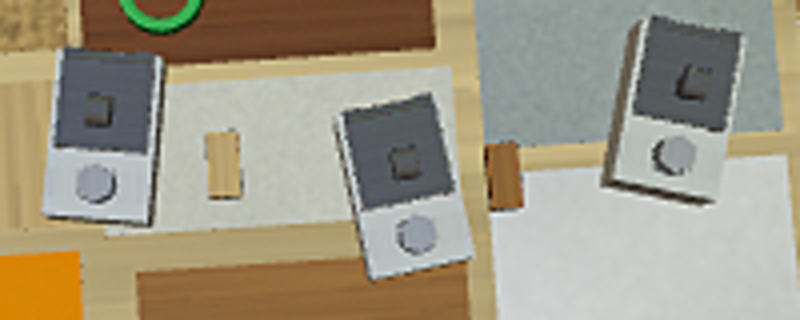

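View pics/sc0c.png

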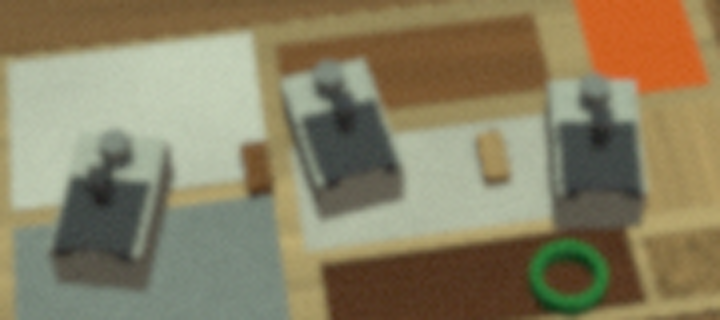

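The top crop shows the bolt heads at crop px (95,184), (417,235) and (676,155), and dark cap plates with raised lugs. The scene crop shows the same heads at (595,92), (328,76) and (115,147). Next I measure the plates by mask and the bolts by ray.

```bash
cat > h.py <<'E'
import numpy as np,cv2
from rig import manip
from scipy.spatial.transform import Rotation as R
def rot(q): return R.from_quat([q[1],q[2],q[3],q[0]])
def ray(d,p,z):
    p=np.atleast_2d(p).astype(float)
    v=np.c_[(p[:,0]-d["cx"])/d["fx"],-(p[:,1]-d["cy"])/d["fy"],-np.ones(len(p))]
    v=rot(d["attitude"]).apply(v); return d["position"]+v*((z-d["position"][2])/v[:,2])[:,None]
def proj(d,P):
    v=rot(d["attitude"]).inv().apply(np.atleast_2d(P)-d["position"])
    return np.c_[d["cx"]-d["fx"]*v[:,0]/v[:,2],d["cy"]+d["fy"]*v[:,1]/v[:,2]]
E
python3 - <<'E'
from h import *
d=manip.get_image("top");s=manip.get_image("scene")
f=d["frame"].astype(int); 
m=((f.max(2)<115)&(f.max(2)-f.min(2)<35)).astype(np.uint8); m[:170]=0;m[250:]=0;m[:,:210]=0;m[:,410:]=0
m=cv2.morphologyEx(m,cv2.MORPH_OPEN,np.ones((3,3)))
n,l,st,c=cv2.connectedComponentsWithStats(m)
bolt={'a':((95,184),(595,92)),'b':((417,235),(328,76)),'c':((676,155),(115,147))}
cs=[i for i in range(1,n) if st[i,4]>200]; cs.sort(key=lambda i:c[i][0])
for k,i in zip('abc',cs):
    pts=np.argwhere(l==i)[:,::-1].astype(np.float32)
    P=ray(d,pts,.072)[:,:2]; r=cv2.minAreaRect((P*1000).astype(np.float32))
    bt=(np.array(bolt[k][0])+.5)/4-.5+[210,170]; B=ray(d,bt,.088)[0]
    bs=(np.array(bolt[k][1])+.5)/4-.5+[165,185]; S=ray(s,bs,.088)[0]
    C=np.array(r[0])/1000; v=C-B[:2]; yaw=np.arctan2(v[1],v[0])
    u=v/np.hypot(*v)
    print(k,st[i,4],'rect',np.round(r,1) if 0 else r,'bolt',B.round(4),S.round(4),'dist',np.hypot(*v).round(4),'yaw',np.degrees(yaw).round(1))
    lug=np.r_[B[:2]+.045*u,.11]; print(' lug',lug.round(4),'pred crop px top',((proj(d,lug)-[210,170])*4+1.5).round(),'sc',((proj(s,lug)-[165,185])*4+1.5).round())
E
```

```text
a 567 rect ((571.11376953125, 139.79263305664062), (60.42998123168945, 66.18134307861328), 84.1731185913086) bolt [0.514  0.1459 0.088 ] [0.5233 0.1467 0.088 ] dist 0.0574 yaw -6.1
 lug [0.5587 0.1411 0.11  ] pred crop px top [[ 98. 111.]] sc [[599. 111.]]
b 569 rect ((532.4042358398438, -51.209354400634766), (65.97834777832031, 60.4129753112793), 10.825843811035156) bolt [ 0.4759 -0.061   0.088 ] [ 0.4821 -0.0606  0.088 ] dist 0.0573 yaw 9.9
 lug [ 0.5203 -0.0533  0.11  ] pred crop px top [[405. 163.]] sc [[341.  96.]]
c 579 rect ((579.6139526367188, -243.3573455810547), (61.31848907470703, 67.24968719482422), 76.37490844726562) bolt [ 0.5237 -0.2306  0.088 ] [ 0.5317 -0.2289  0.088 ] dist 0.0574 yaw -12.9
 lug [ 0.5676 -0.2406  0.11  ] pred crop px top [[696.  83.]] sc [[ 96. 170.]]
```

```bash
cat >> h.py <<'E'
T={'a':((.514,.1459),-6),'b':((.4759,-.061),10.4),'c':((.5237,-.2306),-13.3)}
def to(xyz,yaw=None):
    s=manip.get_state();r=rot(s["ee_rot"])
    print('t',round(s["clock"],2),'pos',s["position"].round(4),'F',s["contact_force"].round(1),'w',round(s["width"],4))
    print('tool shift mm',(r.inv().apply(np.array(xyz)-s["position"])*1000).round(1))
    if yaw is not None:
        t=R.from_euler('z',yaw,degrees=True)*R.from_euler('x',180,degrees=True)
        print('rotvec tool deg',(r.inv()*t).as_rotvec(degrees=True).round(2))
E
python3 -m pendant '[{"dx":0.032,"dy":-0.015,"hand":0},{"dx":0.032,"dy":-0.015},{"dx":0.032,"dy":-0.015},{"dx":0.032,"dy":-0.015},{"dx":0.032,"dy":-0.015},{"dx":0.032,"dy":-0.015},{"dx":0.032,"dy":-0.015},{"dx":0.032,"dy":-0.015},{"dx":0.032,"dy":-0.015},{"dx":0.032,"dy":-0.015},{"dx":0.032,"dy":-0.015},{"dx":0.032,"dy":-0.015}]' 40
python3 -c "
from h import *
to((*T['c'][0],.100),-13.3)"
```

```text
t 0.2 pos [ 0.1549 -0.5534  0.2307] F [-0.1 -0.8 -0. ] w 0.0854
tool shift mm [ 442.1 -211.4  131.1]
rotvec tool deg [-7.000e-02  1.000e-02  2.893e+01]invalid input
```

```bash
python3 -m pendant '[{"dx":0.032,"dy":-0.015,"dz":0,"rx":0,"ry":0,"rz":0,"hand":0}]' 40; python3 -m pendant '[{"dx":0.032,"dy":-0.015,"hand":0},{"dx":0.032,"dy":-0.015,"hand":0}]'
```

```text
clock: 0.28
position: [0.1784, -0.5345, 0.2306]
ee_rot: [0.001, 0.991, 0.134, -0.002]
contact_force: [0.4, -1.6, 0.1]
width: 0.0753
gripper_force: 0.0invalid input
```

```bash
python3 -m pendant '[{"dx":0.032,"dy":-0.015,"dz":0,"rx":0,"ry":0,"rz":0,"hand":0},{"dx":0.032,"dy":-0.015,"dz":0,"rx":0,"ry":0,"rz":0,"hand":0},{"dx":0.032,"dy":-0.015,"dz":0,"rx":0,"ry":0,"rz":0,"hand":0},{"dx":0.032,"dy":-0.015,"dz":0,"rx":0,"ry":0,"rz":0,"hand":0},{"dx":0.032,"dy":-0.015,"dz":0,"rx":0,"ry":0,"rz":0,"hand":0},{"dx":0.032,"dy":-0.015,"dz":0,"rx":0,"ry":0,"rz":0,"hand":0},{"dx":0.032,"dy":-0.015,"dz":0,"rx":0,"ry":0,"rz":0,"hand":0},{"dx":0.032,"dy":-0.015,"dz":0,"rx":0,"ry":0,"rz":0,"hand":0},{"dx":0.032,"dy":-0.015,"dz":0,"rx":0,"ry":0,"rz":0,"hand":0},{"dx":0.032,"dy":-0.015,"dz":0,"rx":0,"ry":0,"rz":0,"hand":0},{"dx":0.032,"dy":-0.015,"dz":0,"rx":0,"ry":0,"rz":0,"hand":0},{"dx":0.032,"dy":-0.015,"dz":0,"rx":0,"ry":0,"rz":0,"hand":0}]' 40
python3 -c "
from h import *
to((*T['c'][0],.100),-13.3)"
```

```text
clock: 1.28
position: [0.504, -0.2524, 0.2312]
ee_rot: [0.0, 0.991, 0.136, -0.0]
contact_force: [0.2, -0.1, -0.5]
width: -0.0001
gripper_force: 0.0
t 1.28 pos [ 0.504  -0.2524  0.2312] F [ 0.2 -0.1 -0.5] w -0.0001
tool shift mm [ 24.8 -15.7 131.2]
rotvec tool deg [1.000e-02 1.000e-02 2.894e+01]
```

```bash
python3 -m pendant '[{"dx":0.025,"dy":-0.016,"dz":0,"rx":0,"ry":0,"rz":0,"hand":0},{"dx":0,"dy":0,"dz":0.03,"rx":0,"ry":0,"rz":7,"hand":0},{"dx":0,"dy":0,"dz":0.03,"rx":0,"ry":0,"rz":7,"hand":0},{"dx":0,"dy":0,"dz":0.03,"rx":0,"ry":0,"rz":7,"hand":0},{"dx":0,"dy":0,"dz":0.025,"rx":0,"ry":0,"rz":7,"hand":0},{"dx":0,"dy":0,"dz":0.016,"rx":0,"ry":0,"rz":0,"hand":0},{"dx":0,"dy":0,"dz":0,"rx":0,"ry":0,"rz":0,"hand":0}]'
python3 - <<'E'
from h import *
to((*T['c'][0],.09),-13.3)
ims=[manip.get_image(n)["frame"] for n in("top","scene")]
a=ims[0][150:250,330:430];b=ims[1][180:280,150:250]
cv2.imwrite("pics/c1.png",cv2.resize(np.hstack([a,b])[:,:,::-1],(800,400),interpolation=cv2.INTER_CUBIC))
E
```

```text
clock: 1.87
position: [0.5201, -0.2301, 0.0963]
ee_rot: [-0.002, 0.994, -0.108, -0.004]
contact_force: [-0.9, 0.7, -0.6]
width: 0.0001
gripper_force: 0.0
t 1.87 pos [ 0.5201 -0.2301  0.0963] F [-0.9  0.7 -0.6] w 0.0001
tool shift mm [ 3.7 -0.2  6.3]
rotvec tool deg [-0.15  0.47  0.94]
```

View pics/c1.png

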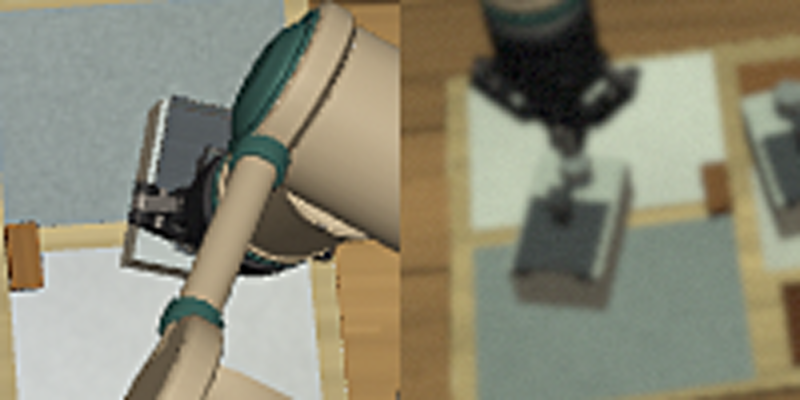

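The scene half shows the closed fingertips (px ~ (568,140)) directly over bolt c's head (572,165), clear of the lug. Now tapping.

```bash
python3 -m pendant '[{"dx":0.002,"dy":0,"dz":0.005,"rx":0,"ry":0,"rz":0,"hand":0},{"dx":0,"dy":0,"dz":0.002,"rx":0,"ry":0,"rz":0,"hand":0},{"dx":0,"dy":0,"dz":0.001,"rx":0,"ry":0,"rz":0,"hand":0},{"dx":0,"dy":0,"dz":0.001,"rx":0,"ry":0,"rz":0,"hand":0},{"dx":0,"dy":0,"dz":0,"rx":0,"ry":0,"rz":0,"hand":0}]';echo; python3 -m pendant '[{"dx":0,"dy":0,"dz":0.001,"rx":0,"ry":0,"rz":0,"hand":0},{"dx":0,"dy":0,"dz":0.001,"rx":0,"ry":0,"rz":0,"hand":0}]'
```

```text
clock: 2.38
position: [0.5248, -0.2323, 0.0917]
ee_rot: [0.0, 0.994, -0.108, 0.0]
contact_force: [-1.3, 0.0, -0.3]
width: -0.0001
gripper_force: 0.0

clock: 2.55
position: [0.5248, -0.2323, 0.0896]
ee_rot: [0.0, 0.994, -0.108, 0.0]
contact_force: [-1.0, 1.1, 0.2]
width: -0.0002
gripper_force: 0.0
```

```bash
for i in 1 2; do python3 -m pendant '[{"dx":0,"dy":0,"dz":0.001,"rx":0,"ry":0,"rz":0,"hand":0},{"dx":0,"dy":0,"dz":0.001,"rx":0,"ry":0,"rz":0,"hand":0}]'|sed -n '2p;4p'; done
```

```text
position: [0.5248, -0.2322, 0.0875]
contact_force: [-1.6, 0.6, 7.5]
position: [0.5248, -0.2323, 0.0873]
contact_force: [-3.7, 1.8, 18.8]
```

Bolt c is tight: 19 N with no sinking. On to bolt b.

```bash
python3 -m pendant '[{"dx":0,"dy":0,"dz":-0.025,"rx":0,"ry":0,"rz":0,"hand":0},{"dx":0,"dy":0,"dz":-0.03,"rx":0,"ry":0,"rz":-6,"hand":0},{"dx":0,"dy":0,"dz":0,"rx":0,"ry":0,"rz":-6,"hand":0},{"dx":0,"dy":0,"dz":0,"rx":0,"ry":0,"rz":-6,"hand":0},{"dx":0,"dy":0,"dz":0,"rx":0,"ry":0,"rz":-5,"hand":0}]'
python3 -c "
from h import *
to((*T['b'][0],.1),10.4)"
```

```text
clock: 3.3
position: [0.525, -0.2323, 0.141]
ee_rot: [0.0, 0.995, 0.095, 0.001]
contact_force: [-0.3, 0.6, 0.1]
width: -0.0
gripper_force: 0.0
t 3.3 pos [ 0.525  -0.2323  0.141 ] F [-0.3  0.6  0.1] w -0.0
tool shift mm [ -15.8 -177.6   40.8]
rotvec tool deg [ 0.06 -0.06  0.51]
```

```bash
python3 -m pendant '[{"dx":-0.0025,"dy":-0.0295,"dz":0,"rx":0,"ry":0,"rz":0,"hand":0},{"dx":-0.0025,"dy":-0.0295,"dz":0,"rx":0,"ry":0,"rz":0,"hand":0},{"dx":-0.0025,"dy":-0.0295,"dz":0,"rx":0,"ry":0,"rz":0,"hand":0},{"dx":-0.0025,"dy":-0.0295,"dz":0,"rx":0,"ry":0,"rz":0,"hand":0},{"dx":-0.0025,"dy":-0.0295,"dz":0,"rx":0,"ry":0,"rz":0,"hand":0},{"dx":-0.0025,"dy":-0.0295,"dz":0,"rx":0,"ry":0,"rz":0,"hand":0},{"dx":0,"dy":0,"dz":0.03,"rx":0,"ry":0,"rz":0,"hand":0},{"dx":0,"dy":0,"dz":0.014,"rx":0,"ry":0,"rz":0,"hand":0},{"dx":0,"dy":0,"dz":0.004,"rx":0,"ry":0,"rz":0,"hand":0},{"dx":0,"dy":0,"dz":0,"rx":0,"ry":0,"rz":0,"hand":0}]'
for i in 1 2 3 4; do python3 -m pendant '[{"dx":0,"dy":0,"dz":0.001,"rx":0,"ry":0,"rz":0,"hand":0},{"dx":0,"dy":0,"dz":0.001,"rx":0,"ry":0,"rz":0,"hand":0}]'|sed -n '2p;4p'; done
```

```text
clock: 4.13
position: [0.4765, -0.0607, 0.0914]
ee_rot: [-0.0, 0.996, 0.093, -0.001]
contact_force: [-0.2, 0.5, 0.8]
width: -0.0003
gripper_force: 0.0
position: [0.4784, -0.0616, 0.0911]
contact_force: [0.3, -0.1, 0.4]
position: [0.4779, -0.0614, 0.0889]
contact_force: [0.8, 0.1, -0.0]
position: [0.4779, -0.0614, 0.0873]
contact_force: [-2.2, 0.8, 15.6]
position: [0.478, -0.0614, 0.0871]
contact_force: [-7.0, 1.2, 28.9]
```

Bolt b is tight as well (29 N, no sinking). Bolt a next.

```bash
python3 -m pendant '[{"dx":0,"dy":0,"dz":-0.025,"rx":0,"ry":0,"rz":0,"hand":0},{"dx":0,"dy":0,"dz":-0.03,"rx":0,"ry":0,"rz":5.5,"hand":0},{"dx":0,"dy":0,"dz":0,"rx":0,"ry":0,"rz":5.5,"hand":0},{"dx":0,"dy":0,"dz":0,"rx":0,"ry":0,"rz":5.5,"hand":0},{"dx":0,"dy":0,"dz":0,"rx":0,"ry":0,"rz":0,"hand":0}]'
python3 -c "
from h import *
to((*T['a'][0],.1),-6)"
```

```text
clock: 5.22
position: [0.4776, -0.0611, 0.14]
ee_rot: [0.0, 0.999, -0.052, 0.001]
contact_force: [0.8, -0.2, -0.1]
width: 0.0001
gripper_force: 0.0
t 5.22 pos [ 0.4776 -0.0611  0.14  ] F [ 0.8 -0.2 -0.1] w 0.0001
tool shift mm [  14.6 -209.7   40. ]
rotvec tool deg [ 0.02 -0.09  0.04]
```

```bash
python3 -m pendant '[{"dx":0.002,"dy":-0.03,"dz":0,"rx":0,"ry":0,"rz":0,"hand":0},{"dx":0.002,"dy":-0.03,"dz":0,"rx":0,"ry":0,"rz":0,"hand":0},{"dx":0.002,"dy":-0.03,"dz":0,"rx":0,"ry":0,"rz":0,"hand":0},{"dx":0.002,"dy":-0.03,"dz":0,"rx":0,"ry":0,"rz":0,"hand":0},{"dx":0.002,"dy":-0.03,"dz":0,"rx":0,"ry":0,"rz":0,"hand":0},{"dx":0.002,"dy":-0.03,"dz":0,"rx":0,"ry":0,"rz":0,"hand":0},{"dx":0.002,"dy":-0.03,"dz":0,"rx":0,"ry":0,"rz":0,"hand":0},{"dx":0,"dy":0,"dz":0.03,"rx":0,"ry":0,"rz":0,"hand":0},{"dx":0,"dy":0,"dz":0.014,"rx":0,"ry":0,"rz":0,"hand":0},{"dx":0,"dy":0,"dz":0.003,"rx":0,"ry":0,"rz":0,"hand":0},{"dx":0,"dy":0,"dz":0,"rx":0,"ry":0,"rz":0,"hand":0}]'
for i in 1 2 3 4; do python3 -m pendant '[{"dx":0,"dy":0,"dz":0.001,"rx":0,"ry":0,"rz":0,"hand":0},{"dx":0,"dy":0,"dz":0.001,"rx":0,"ry":0,"rz":0,"hand":0}]'|sed -n '2p;4p'; done
```

```text
clock: 6.13
position: [0.5115, 0.1464, 0.0909]
ee_rot: [0.0, 0.999, -0.05, -0.002]
contact_force: [-0.1, -1.0, 0.3]
width: -0.0004
gripper_force: 0.0
position: [0.5137, 0.1462, 0.0912]
contact_force: [-0.3, 0.5, 0.6]
position: [0.5134, 0.1462, 0.0891]
contact_force: [-0.3, -0.9, 0.0]
position: [0.5132, 0.1463, 0.0869]
contact_force: [0.1, -1.4, 3.7]
position: [0.5132, 0.1463, 0.0847]
contact_force: [0.7, -1.1, 2.8]
```

Bolt a is sinking at about 3 N. I'll push it right down.

```bash

for i in 1 2 3 4 5; do python3 -m pendant '[{"dx":0,"dy":0,"dz":0.001,"rx":0,"ry":0,"rz":0,"hand":0},{"dx":0,"dy":0,"dz":0.001,"rx":0,"ry":0,"rz":0,"hand":0}]'|sed -n '2p;4p'; done
```

```text
position: [0.5131, 0.1463, 0.0824]
contact_force: [0.6, -0.5, 3.5]
position: [0.5131, 0.1463, 0.0803]
contact_force: [0.5, -0.8, 3.5]
position: [0.5132, 0.1464, 0.0795]
contact_force: [-3.5, -3.0, 17.8]
position: [0.5133, 0.1464, 0.0791]
contact_force: [-4.3, -2.2, 28.2]
position: [0.5134, 0.1464, 0.0787]
contact_force: [-8.6, -4.1, 39.1]
```

Bolt a bottomed out at 8 mm (39 N). Raising the tool and opening the fingers for lug a.

```bash
python3 -m pendant '[{"dx":0,"dy":0,"dz":-0.025,"rx":0,"ry":0,"rz":0,"hand":0},{"dx":0,"dy":0,"dz":-0.035,"rx":0,"ry":0,"rz":0,"hand":0.04},{"dx":0.022,"dy":0,"dz":-0.01,"rx":0,"ry":0,"rz":0,"hand":0.04},{"dx":0.022,"dy":0,"dz":0,"rx":0,"ry":0,"rz":0,"hand":0.04},{"dx":0,"dy":0,"dz":0,"rx":0,"ry":0,"rz":0,"hand":0.04},{"dx":0,"dy":0,"dz":0,"rx":0,"ry":0,"rz":0,"hand":0.04}]'
python3 - <<'E'
from h import *
to((.5588,.1412,.086),-6)
ims=[manip.get_image(n)["frame"] for n in("top","scene")]
a=ims[0][160:260,190:290];b=ims[1][160:260,265:365]
cv2.imwrite("pics/a1.png",cv2.resize(np.hstack([a,b])[:,:,::-1],(800,400),interpolation=cv2.INTER_CUBIC))
E
```

```text
clock: 8.13
position: [0.5566, 0.1421, 0.1435]
ee_rot: [-0.0, 0.999, -0.052, -0.001]
contact_force: [-0.1, -0.5, 0.8]
width: 0.04
gripper_force: 0.0
t 8.13 pos [0.5566 0.1421 0.1435] F [-0.1 -0.5  0.8] w 0.04
tool shift mm [ 2.4  0.7 57.5]
rotvec tool deg [-0.02  0.09  0.09]
```

View pics/a1.png

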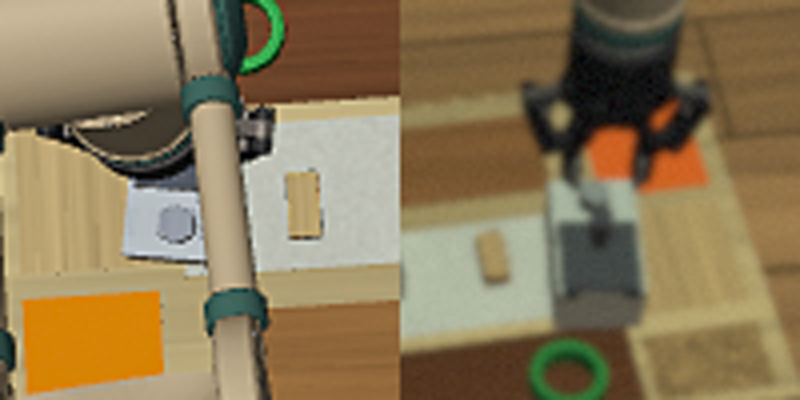

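The scene half shows the open fingers (tips ~ (570,178) and (642,175)) straddling the lug line at x≈600. The top half shows the sunk bolt at (178,223). Descending and pinching.

```bash
python3 -m pendant '[{"dx":0.002,"dy":0.001,"dz":0.02,"rx":0,"ry":0,"rz":0,"hand":0.04},{"dx":0,"dy":0,"dz":0.02,"rx":0,"ry":0,"rz":0,"hand":0.04},{"dx":0,"dy":0,"dz":0.012,"rx":0,"ry":0,"rz":0,"hand":0.04},{"dx":0,"dy":0,"dz":0.005,"rx":0,"ry":0,"rz":0,"hand":0.04},{"dx":0,"dy":0,"dz":0,"rx":0,"ry":0,"rz":0,"hand":0.04}]' ; echo; python3 -m pendant '[{"dx":0,"dy":0,"dz":0,"rx":0,"ry":0,"rz":0,"hand":0},{"dx":0,"dy":0,"dz":0,"rx":0,"ry":0,"rz":0,"hand":0},{"dx":0,"dy":0,"dz":0,"rx":0,"ry":0,"rz":0,"hand":0},{"dx":0,"dy":0,"dz":0,"rx":0,"ry":0,"rz":0,"hand":0},{"dx":0,"dy":0,"dz":0,"rx":0,"ry":0,"rz":0,"hand":0},{"dx":0,"dy":0,"dz":0,"rx":0,"ry":0,"rz":0,"hand":0}]' 40
```

```text
clock: 8.65
position: [0.5561, 0.1408, 0.0855]
ee_rot: [0.0, 0.999, -0.051, -0.002]
contact_force: [-0.0, 0.2, -0.5]
width: 0.0405
gripper_force: 0.0

clock: 9.15
position: [0.5589, 0.1429, 0.0883]
ee_rot: [-0.002, 0.999, -0.052, 0.001]
contact_force: [-0.4, 6.1, -0.6]
width: 0.0149
gripper_force: 43.1
```

Gripped at about 15 mm wide. Following the arc in steps.

```bash
python3 -m pendant '[{"dx":0.0027,"dy":-0.0005,"dz":-0.0033,"rx":0,"ry":0,"rz":0,"hand":0},{"dx":0.0033,"dy":0,"dz":-0.0032,"rx":0,"ry":0,"rz":0,"hand":0},{"dx":0.0034,"dy":0,"dz":-0.0028,"rx":0,"ry":0,"rz":0,"hand":0},{"dx":0.0036,"dy":0,"dz":-0.0025,"rx":0,"ry":0,"rz":0,"hand":0},{"dx":0,"dy":0,"dz":0,"rx":0,"ry":0,"rz":0,"hand":0}]'; echo; python3 -m pendant '[{"dx":0.0038,"dy":0,"dz":-0.0022,"rx":0,"ry":0,"rz":0,"hand":0},{"dx":0.0041,"dy":0,"dz":-0.0018,"rx":0,"ry":0,"rz":0,"hand":0},{"dx":0,"dy":0,"dz":0,"rx":0,"ry":0,"rz":0,"hand":0}]'
```

```text
clock: 9.57
position: [0.5691, 0.1418, 0.0981]
ee_rot: [-0.001, 0.999, -0.052, -0.003]
contact_force: [-1.9, 5.1, -6.5]
width: 0.0148
gripper_force: 40.6

clock: 9.82
position: [0.5759, 0.1411, 0.1021]
ee_rot: [-0.001, 0.999, -0.052, -0.004]
contact_force: [-3.3, 5.9, -6.4]
width: 0.0147
gripper_force: 40.0
```

```bash
python3 -m pendant '[{"dx":0.0042,"dy":-0.0003,"dz":-0.0014,"rx":0,"ry":0,"rz":0,"hand":0},{"dx":0.0042,"dy":-0.0003,"dz":-0.001,"rx":0,"ry":0,"rz":0,"hand":0},{"dx":0.0044,"dy":0,"dz":-0.0006,"rx":0,"ry":0,"rz":0,"hand":0},{"dx":0.0044,"dy":0,"dz":-0.0003,"rx":0,"ry":0,"rz":0,"hand":0},{"dx":0,"dy":0,"dz":0,"rx":0,"ry":0,"rz":0,"hand":0}]'; echo; python3 -m pendant '[{"dx":0.0044,"dy":0,"dz":0.0002,"rx":0,"ry":0,"rz":0,"hand":0},{"dx":0.0044,"dy":0,"dz":0.0006,"rx":0,"ry":0,"rz":0,"hand":0},{"dx":0,"dy":0,"dz":0,"rx":0,"ry":0,"rz":0,"hand":0},{"dx":0,"dy":0,"dz":0,"rx":0,"ry":0,"rz":0,"hand":0}]'
python3 - <<'E'
from h import *
s=manip.get_state();print(s["position"])
ims=[manip.get_image(n)["frame"] for n in("top","scene")]
a=ims[0][160:260,190:290];b=ims[1][160:260,265:365]
cv2.imwrite("pics/a2.png",cv2.resize(np.hstack([a,b])[:,:,::-1],(800,400),interpolation=cv2.INTER_CUBIC))
E
```

```text
clock: 10.23
position: [0.5927, 0.1394, 0.1064]
ee_rot: [-0.001, 0.999, -0.051, -0.004]
contact_force: [-6.1, 4.2, 0.4]
width: 0.015
gripper_force: 39.2

clock: 10.57
position: [0.602, 0.1384, 0.1064]
ee_rot: [-0.001, 0.999, -0.051, -0.003]
contact_force: [-6.2, 3.7, 4.1]
width: 0.015
gripper_force: 39.1
[0.60198395 0.13844111 0.10641574]
```

View pics/a2.png

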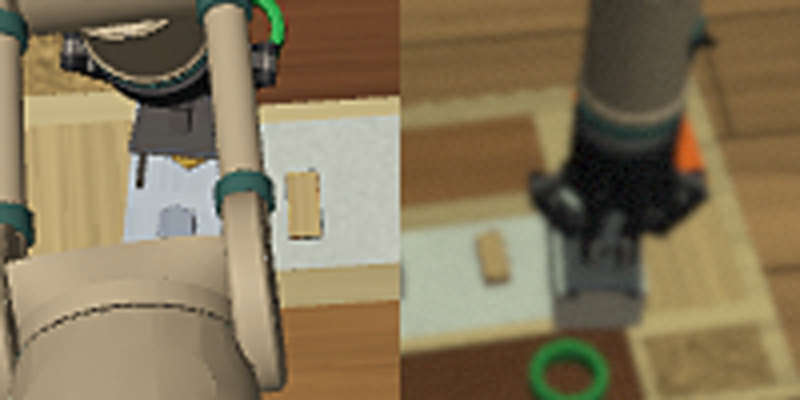

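The top half shows cap a swung open, its plate edge at ~(172,155), with the yellow nut exposed below it. I'll check the angle from that edge.

```bash
python3 - <<'E'
from h import *
d=manip.get_image("top");u=np.radians(-6);B=np.array(T['a'][0])
for th in (35,45,55,60,65):
    t=np.radians(th);e=B+(.085-.06*np.cos(t)+.003*np.sin(t))*np.array([np.cos(u),np.sin(u)])
    p=proj(d,[*e,.069+.06*np.sin(t)])[0]; print(th,((p-[190,160])*4+1.5).round(1))
s=manip.get_state();print(s["clock"],s["position"],s["contact_force"],s["gripper_force"])
E
```

```text
35 [178.  163.5]
45 [177.8 150.8]
55 [177.9 136.3]
60 [178.1 128.6]
65 [178.5 120.6]
10.7167 [0.6019755  0.13845643 0.10641367] [-5.84136102  2.05654532  3.19082331] 39.072779417037964
```

The edge at row 155 suggests only about 45–48° (the underside corner is what shows), so I'll open it further for margin.

```bash
python3 -m pendant '[{"dx":0.0043,"dy":-0.0003,"dz":0.0008,"rx":0,"ry":0,"rz":0,"hand":0},{"dx":0.0042,"dy":0,"dz":0.001,"rx":0,"ry":0,"rz":0,"hand":0},{"dx":0,"dy":0,"dz":0,"rx":0,"ry":0,"rz":0,"hand":0},{"dx":0,"dy":0,"dz":0,"rx":0,"ry":0,"rz":0,"hand":0}]'
python3 - <<'E'
from h import *
d=manip.get_image("top");b=manip.get_image("scene")
u=np.radians(-6);B=np.array(T['a'][0])
for th in (45,55,60,65,70):
    t=np.radians(th);e=B+(.085-.06*np.cos(t)-.003*np.sin(t))*np.array([np.cos(u),np.sin(u)])
    p=proj(d,[*e,.069+.06*np.sin(t)-.003*np.cos(t)])[0]; print(th,((p-[205,170])*8+3.5).round(1))
a=d["frame"][170:220,205:255]
b=b["frame"][190:240,290:340]
cv2.imwrite("pics/a3.png",cv2.resize(np.hstack([a,b])[:,:,::-1],(800,400),interpolation=cv2.INTER_CUBIC))
E
```

```text
clock: 11.05
position: [0.6114, 0.1375, 0.1052]
ee_rot: [-0.001, 0.999, -0.051, -0.002]
contact_force: [-4.7, 2.7, 3.2]
width: 0.0154
gripper_force: 38.9
45 [235.5 236.1]
55 [235.5 209.3]
60 [235.8 194.6]
65 [236.2 179.2]
70 [236.9 163.4]
```

View pics/a3.png

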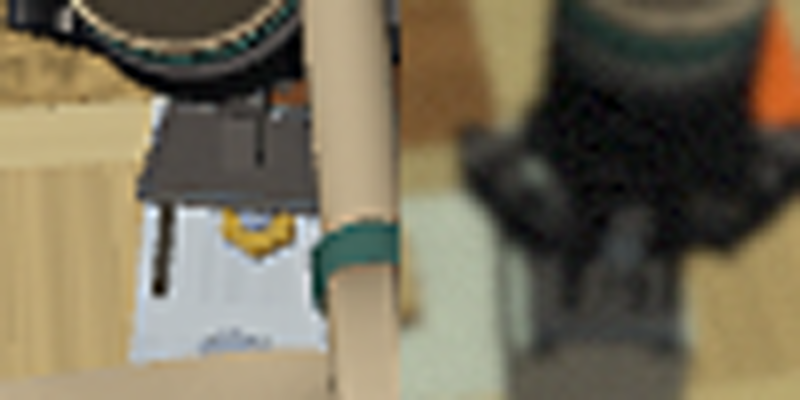

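The plate's near edge is at about row 202, which puts the cap about 57° open, with the nut exposed at (258,232). The grip is holding at 39 N with small contact forces, so I'm handing in.

```bash
python3 -c "
from rig import manip
print(manip.sign_off())"
```

```text
the job is handed in; nothing more can be done
None
```

The left bolt (a) was the loose one: I pushed it right down its 8 mm and handed in with its cap held about 57° open in the gripper; bolts b and c tapped tight, and I left their caps shut and the loose items alone.

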